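# Level the grinder shelf: screw its foot until the pressed spirit level reads true

## Robot

A 6-joint arm with a two-finger parallel gripper is mounted at the origin on the work surface. World frame = base frame: x ahead of the robot, y to its left, z up, the work surface at z = 0. Lengths are in m, angles in rad, forces in N, time in s.
With the tool pointing down it reaches from about 0.375 to 0.9 m from the base axis. Payload 3.1 kg.
Tool frame: the origin (TCP) lies on the centre line of the jaws, within the pads' length; the fingertips stand 25 mm ahead of it and the grasp point (between the pads) lies 6 mm ahead of it (manip.tips_ahead is the distance from the TCP to the fingertips, in m); z points along the fingers, y is the direction in which the jaws open and shut (so a half turn about z gives the same grasp; the last joint's range is limited). The gripper opens to 85 mm and grips with 20 to 120 N. Pads are 22 mm wide; open, the fingers measure 114 mm over their backs; the gripper's body (76 mm by 85 mm) begins 54 mm behind the grasp point. The pads swing forward as they close: fully open they stand 13 mm farther back than shut.
Start: joints at [-1.446, 0.527, 1.433, -0, 1.181, -0.178], TCP at [0.186, -0.597, 0.256] pointing down, gripper open.
Joint ranges: [-3.08, 3.08], [-0.75, 2.2], [0.22, 2.44], [-1.43, 4.57], [0, 2.65], [-2.85, 2.85]. Speed limits (rad/s): [2.79, 2.79, 3.14, 3.14, 3.14, 3.14].

## Interface

Orientations are given as a unit quaternion [x, y, z, w].
In Python, from station import manip gives the robot as it stands.
- The arm moves only by the tool play_rows, never from a script. Its argument "steps" is a list that holds one entry, the list of rows, each a list of 6 numbers: the shift along the tool's x, y, z in m, then the turn, a rotation vector about the tool's x, y, z in degrees. In form: [[[x, y, z, rx, ry, rz], ...]]. A call has 1 to 10 rows; each row shifts and turns the commanded pose from where the row before left it, along the tool's axes as they then stand; what a row does not reach is not made up. A row lasts 1/8 s, in which the tool goes at most 62.5 mm and 10.7 degrees, less where a joint would pass 70% of its speed; a pose out of reach is approached as far as the arm can. A call is refused whole if a number of a shift passes 0.0625 or a number of a turn 10.7, either way. A call with a gripper value outside its range is refused whole. "fingers" is the opening, from 0 (shut) to 1 (fully open), set as the call begins (left out, the last holds). The fingers move at their own pace and stop on an object; "squeeze" is the grip in N (left out, the last holds). Time passes only in rows, so rows that do not move let the fingers close. It gives the time, the measured TCP pose, the force and the opening at its end, in the units of the state.
- manip.sense(): the state, without advancing time (a new reading comes with each control period).
- manip.snapshot(name): name is "scene" or "top" or "wrist"; returns a dict with "img" (480x640x3 uint8, red, green, blue), "K" (3x3 intrinsics, pixels), "world_from_camera" (4x4, takes a point from camera to world coordinates). Camera axes: x right, y down, z forward; pixel columns grow to the right and rows downward; lengths in m; the calibration is good to about 2 mm. The wrist camera is an equidistant fisheye: a pixel r from the principal point sees the ray r / f radians off the axis. A picture is of the moment at which its call begins. There is no depth.
- manip.sign_off(): hands the job in, once; it reports no verdict.
Trained networks look in a picture, given as the dict that the camera call returned (one of the last four; its "shot" number tells which), for a name from the list of things; names that differ only in an ending like _2 or _b are one class to them, and where a whole thing is asked for, a point or a joint stands for the part that bears it (a point fixed in the world has none). Each returns a list of dicts, best first, with "score" (0 to 1); they miss things now and then, are a little off and sometimes report something else, mostly with a low value. They report only what shows in the picture. A call takes as long as a camera call. They do not tell look-alikes from the thing itself.
- manip.regions_of(label, picture): "pixels" (480x640 bool, what is visible of it) and "rect" ([left, top, right, bottom] in pixels, round what is visible of it).
- manip.pinpoint(label, picture): "point" ([column, row] in pixels: a listed point, or the origin of a listed thing).
The state is a dict: "t": time; "q": joint angles; "qd": joint speeds; "tau": joint torques, N m; "tcp_pos": TCP position; "tool_rot": TCP orientation; "force": force on the tool from outside, world axes, zero at the start; "ft_torque": the same for the moment, N m; "finger_gap": opening from 0.0 (shut) to 1.0 (fully open).
Only numpy, scipy, OpenCV 4.12 (cv2) and the standard library are available. Lean on these libraries where they do the work, as an engineer would, in place of code of your own. Each camera call takes 0.05 s, during which the arm holds its last target.

## Task

Set the spirit level gently on the middle of the stainless shelf, lengthwise, vial up, and let go of it; then turn the black knob of the shelf's screw foot until the shelf is level. The rubber pad under that foot is springy, so the bubble only counts while the level is pressed down on the shelf firmly enough to squash the pad flat (about 10 N; do not lean on it hard). Finish while holding the level pressed down like that, bubble between the two lines, so that I can tighten the lock nut; leave everything else on the counter where it stands.

Things in the scene. Friction and masses are not known exactly. Their poses are not given: they have to be found in the camera images.
- level_center (a point): spirit level, an aluminium bar 220 mm long (x), 24 wide (y), 45 high (z), 0.3 kg, loose on the counter, vial up. This point: its centre, 22.5 mm above its underside. +x points to the red-capped end (other cap black). Its middle 70 mm is lower: side cheeks 36 mm high, the vial between them up to 43 mm. It may be set on the shelf either way round.
- red_top (a point): on the spirit level, centre of the flat top of its solid red-capped part (70 mm long, 24 wide), 69 mm from the level's middle and 45 mm above its underside; a good place to press. x, y, z axes as the level's.
- black_top (a point): the same on the black-capped part of the spirit level, 69 mm from its middle the other way (-x).
- bubble (a joint): the pale bubble's place in the yellow-green vial, m from the vial's middle, positive towards the red (+x) end. It runs to the higher end, 1.2 mm per mrad of slope (at most 22 mm), and settles about 1 s after a movement. Bubble 14 mm long, black lines 20 mm apart: it is between the lines within plus or minus 3 mm.
- deck_center (a point): the shelf: stainless deck 180 mm wide (x), 300 long (y), its top about 75 mm above the counter; a wire rail 31 mm high runs along its +x edge, 84 mm from the middle. This point: centre of the deck's top face; y points along the deck to the screw-foot end. The shelf pivots over two fixed legs 140 mm off in -y; the screw foot raises or lowers the +y end.
- pad (a joint): how far the springy pad under the screw foot holds the +y end of the shelf up, in rad of slope: 0.009 (3 mm at the foot) with no hand on it, 0 with the pad squashed flat. About 3 N on a level in the middle of the deck does that (2 N at its foot end, 9 N at its leg end); more changes little. Readings of it are noisy: go by force. Unpressed, the bubble stands about 11 mm nearer the +y end than pressed.
- foot_pad (a point): centre of the top of the black rubber pad (60 mm across, 10 high) under the screw foot, straight below the knob. Turning the knob clockwise (from above) raises the shelf's +y end: 1.27 mm, or 0.00386 rad of slope, or 4.6 mm of bubble per radian. It starts with that end too low (pad flat) and can need about 3 rad, more than one grasp's turn. The knob takes 0.12 N m and stays where left.
- knob_grip (a point): black knob on top of the screw foot: a flat upright bar 48 mm long (x), 14 thick (y), 26 high, on a round hub 30 mm across, to be pinched from above across its thickness. This point: on its axis, half-way up the bar, 51 mm above the deck's top, 190 mm off the deck's centre in +y. A white mark is on the bar's +x end. It keeps its height as it turns.
- pitcher: steel milk pitcher, 105 mm high, 92 mm across, handle to its +y; origin at the centre of its underside; stays where it is
- mug: white mug, 92 mm high, 80 mm across; origin at the centre of its underside; stays where it is
- paper_cup: lidded white paper cup, 119 mm high, 86 mm across; origin at the centre of its underside; stays where it is
- shot_a: shot glass, 62 mm high, 52 mm across; origin at the centre of its underside; stays where it is
- shot_b: second shot glass, the same; stays where it is
- tamper: steel tamper standing on its base, 94 mm high, 58 mm across; origin at the centre of its underside; stays where it is
- syrup: cream-coloured syrup bottle with a pump, 261 mm high, 76 mm across; origin at the centre of its underside; stays where it is
Not all that is in view belongs to the job. There is more than one size of the part that bears level_center; the job needs the middle-sized.

How it is judged:
By the outcome, as a careful person would: the job done as asked, in the order asked, and still so for the second after the job is handed in, while the arm keeps its last pose, push and grip.
It also fails if it takes over 72 s, if anything falls off the work surface, if the arm or the gripper's body presses on something with over 40 N, if the wrist force passes 120 N, or if a joint passes its speed limit or range.

## Working session

There is one attempt and no reset: what is moved stays moved. The work goes in short steps, Python scripts to look and compute and a tool call to move; the robot and the scene stay as the last step left them, time stands still between calls to the robot, and variables do not carry over. Pictures are saved under pics/ and viewed, and the job is handed in when it is done.

Besides the shell and the picture viewer there is one more tool, called after "Emit:" by a JSON object that holds its "fn" and its "kwargs". play_rows: Moves the arm, as the interface text tells. Its arguments: {"type":"object","properties":{"steps":{"type":"array"},"fingers":{"type":"number"},"squeeze":{"type":"number"}},"required":["steps"]}

```bash
ls; mkdir -p pics
python3 - <<'E'
from station import manip
import cv2
s=manip.sense()
print({k:s[k] for k in ('t','tcp_pos','tool_rot','force','finger_gap')})
for n in ('scene','top','wrist'):
    p=manip.snapshot(n); cv2.imwrite(f'pics/{n}0.png',p['img'][:,:,::-1]); print(n,p['K'],p['world_from_camera'])
    if n!='wrist':
      for l in ('level_center','red_top','black_top','deck_center','foot_pad','knob_grip','pitcher','mug','paper_cup','shot_a','tamper','syrup'):
        print(l,[(d['point'],round(d['score'],2)) for d in manip.pinpoint(l,p)][:5])
E
```

```text
pics
{'t': 0.0, 'tcp_pos': array([ 0.1863227 , -0.59587992,  0.25533354]), 'tool_rot': array([ 9.88559440e-01,  1.50827743e-01,  3.03625628e-05, -1.10626261e-03]), 'force': array([-0.11890731,  0.17136338, -1.08094339]), 'finger_gap': 1.000122233359413}
scene [[597.64338506   0.         323.68588522]
 [  0.         597.64338506 238.14156395]
 [  0.           0.           1.        ]] [[ 0.27865344  0.61613462 -0.73670237  1.44519258]
 [ 0.96038793 -0.18092412  0.2119469  -0.27365662]
 [-0.0026994  -0.7665798  -0.64214338  0.94826596]
 [ 0.          0.          0.          1.        ]]
level_center [([124.5, 318.9], 0.97), ([172.0, 213.0], 0.87), ([206.3, 302.8], 0.77)]
red_top [([219.4, 312.9], 0.79), ([143.3, 310.1], 0.79), ([445.0, 256.4], 0.3)]
black_top [([187.5, 273.8], 0.87), ([152.0, 226.6], 0.72), ([93.5, 318.2], 0.58)]
deck_center []
foot_pad [([444.4, 253.0], 0.86)]
knob_grip [([450.6, 215.3], 0.52)]
pitcher [([404.8, 354.6], 0.69)]
mug [([280.7, 385.4], 0.72)]
paper_cup [([496.7, 324.2], 0.8)]
shot_a [([510.2, 259.7], 0.77), ([468.7, 229.3], 0.65)]
tamper [([280.1, 251.1],
[... 649 characters left out ...]

knob_grip [([202.4, 212.7], 0.72), ([281.0, 128.4], 0.69)]
pitcher [([279.6, 128.7], 0.73)]
mug [([344.2, 277.3], 0.61), ([376.8, 128.2], 0.6)]
paper_cup [([200.8, 139.3], 0.71)]
shot_a [([164.0, 256.9], 0.78)]
tamper [([343.4, 278.0], 0.79)]
syrup [([470.1, 149.5], 0.93), ([164.1, 257.7], 0.23)]
wrist [[371.64829954   0.         316.16563908]
 [  0.         371.64829954 240.76178999]
 [  0.           0.           1.        ]] [[ 2.97691002e-01 -9.16447008e-01 -2.67404092e-01  2.55126562e-01]
 [-9.54662140e-01 -2.85925877e-01 -8.28649042e-02 -5.75313572e-01]
 [-5.16455803e-04  2.79948698e-01 -9.60014823e-01  3.73417679e-01]
 [ 0.00000000e+00  0.00000000e+00  0.00000000e+00  1.00000000e+00]]
```

View pics/scene0.png

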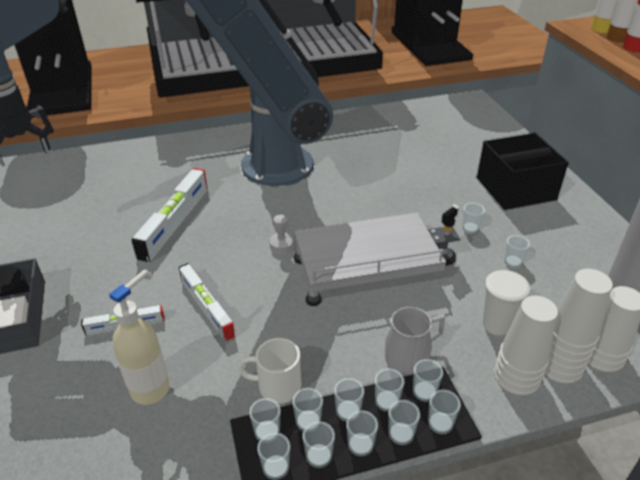

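View pics/top0.png

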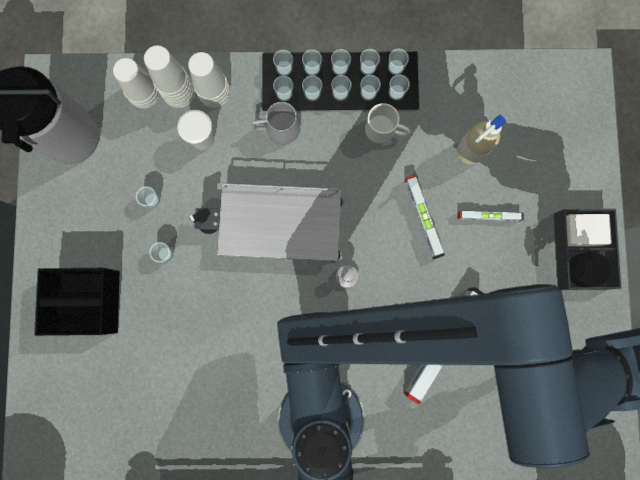

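View pics/wrist0.png

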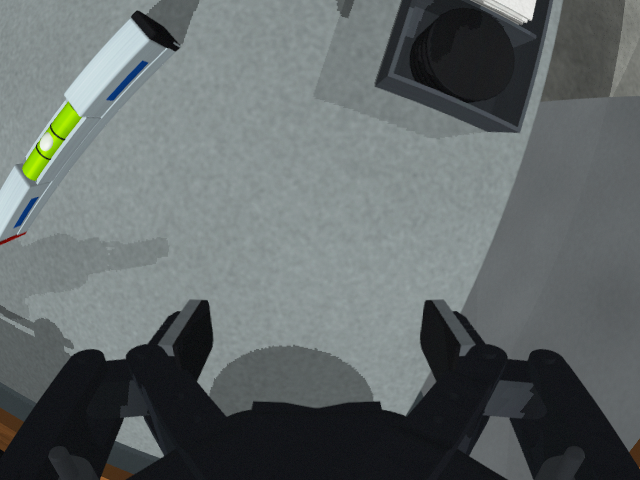

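```bash
cat > h.py <<'E'
import numpy as np, cv2
from station import manip
from scipy.spatial.transform import Rotation as R
def w(p,uv,z):
    K=p['K'];T=p['world_from_camera']
    d=T[:3,:3]@np.array([(uv[0]-K[0,2])/K[0,0],(uv[1]-K[1,2])/K[1,1],1]); o=T[:3,3]
    return o+d*(z-o[2])/d[2]
def proj(p,X):
    K=p['K'];T=p['world_from_camera']; c=T[:3,:3].T@(np.asarray(X)-T[:3,3]); return (K@c/c[2])[:2]
def crop(p,x0,y0,x1,y1,f,name):
    cv2.imwrite('pics/'+name,cv2.resize(p['img'][y0:y1,x0:x1,::-1],None,fx=f,fy=f,interpolation=cv2.INTER_CUBIC))
E
python3 - <<'E'
from h import *
p=manip.snapshot('top'); s=manip.snapshot('scene')
crop(p,395,165,455,270,5,'lv.png'); crop(p,180,150,360,290,4,'sh.png'); crop(s,265,190,475,310,3.8,'shs.png'); crop(s,170,250,245,345,6,'lvs.png')
for pic,n in((p,'top'),(s,'scene')):
  for d in manip.regions_of('level_center',pic):
    m=d['pixels'].astype(np.uint8); r=cv2.minAreaRect(cv2.findNonZero(m)); b=cv2.boxPoints(r)
    print(n,round(d['score'],2),d['rect'],r, [w(pic,c,.03)[:2].round(3).tolist() for c in b])
for d in manip.pinpoint('level_center',p): print('c',w(p,d['point'],.0225))
for d in manip.pinpoint('level_center',s): print('cs',w(s,d['point'],.0225))
for l in('red_top','black_top'):
  for pic in (p,s):
    for d in manip.pinpoint(l,pic): print(l,d['point'],w(pic,d['point'],.045).round(3))
for c in((219,184),(341,189),(337,262),(219,257)): print(w(p,c,.075))
for d in manip.pinpoint('knob_grip',p):print('knob',w(p,d['point'],.126))
for d in manip.pinpoint('knob_grip',s):print('knob',w(s,d['point'],.126))
for d in manip.pinpoint('deck_center',p):print('deck',w(p,d['point'],.075))
for d in manip.pinpoint('foot_pad',s):print('pad',w(s,d['point'],.010))
for l in ('pitcher','mug','paper_cup','shot_a','tamper','syrup'):
  for d in manip.pinpoint(l,p): print(l,w(p,d['point'],0).round(3))
  for d in manip.pinpoint(l,s): print(l,'s',w(s,d['point'],0).round(3))
print(manip.sense()['t'])
E
```

```text
top 0.83 [403.0, 174.1, 445.5, 259.9] ((422.9396057128906, 216.40396118164062), (86.86286163330078, 13.661319732666016), 69.14553833007812) [[0.609, -0.212], [0.622, -0.246], [0.41, -0.318], [0.397, -0.285]]
top 0.77 [456.2, 209.6, 523.4, 221.5] ((489.51409912109375, 215.44906616210938), (65.13243865966797, 8.458758354187012), 1.4688007831573486) [[0.501, -0.353], [0.523, -0.354], [0.517, -0.521], [0.495, -0.52]]
top 0.69 [404.9, 287.3, 482.6, 403.2] ((443.60888671875, 343.953857421875), (18.70222282409668, 128.22023010253906), 31.50426483154297) [[0.064, -0.2], [0.333, -0.377], [0.308, -0.417], [0.04, -0.239]]
scene 0.9 [83.6, 306.1, 162.8, 334.0] ((122.53999328613281, 320.219970703125), (17.083559036254883, 82.55563354492188), 79.69515228271484) [[0.5, -0.525], [0.505, -0.36], [0.555, -0.358], [0.549, -0.518]]
scene 0.61 [132.1, 166.2, 207.0, 266.4] ((168.82647705078125, 214.463134765625), (28.570354461669922, 112.13949584960938), 38.55839920043945) [[0.298, -0.434], [-0.036, -0.232], [0.071, -0.185], [0.376, -0.387]]
scene 0.6 [176.5, 266.1, 235.4, 343.2] ((206.56069946289062, 302
[... 955 characters left out ...]
 ]
knob [0.504339   0.28678783 0.126     ]
knob [0.50397667 0.29207362 0.126     ]
deck [0.50117335 0.10093501 0.075     ]
pad [0.50355304 0.29513235 0.01      ]
pitcher [0.754 0.102 0.   ]
pitcher s [0.758 0.095 0.   ]
pitcher s [0.498 0.297 0.   ]
mug [ 0.756 -0.164  0.   ]
mug [ 0.578 -0.242  0.   ]
mug s [ 0.75  -0.167  0.   ]
paper_cup [0.726 0.318 0.   ]
paper_cup s [0.728 0.314 0.   ]
paper_cup s [ 0.691 -0.402  0.   ]
shot_a [0.413 0.402 0.   ]
shot_a [0.561 0.437 0.   ]
shot_a s [0.561 0.443 0.   ]
shot_a s [0.421 0.395 0.   ]
tamper [ 0.357 -0.064  0.   ]
tamper s [ 0.361 -0.074  0.   ]
tamper s [ 0.497 -0.269  0.   ]
syrup [ 0.69  -0.405  0.   ]
syrup s [ 0.697 -0.398  0.   ]
2.65
```

View pics/lv.png

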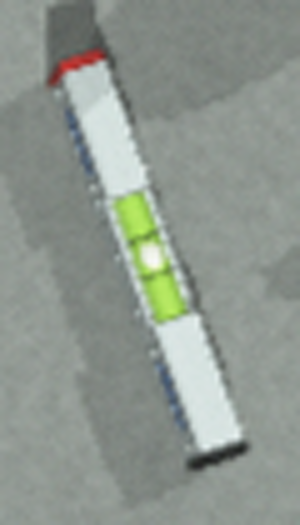

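View pics/sh.png

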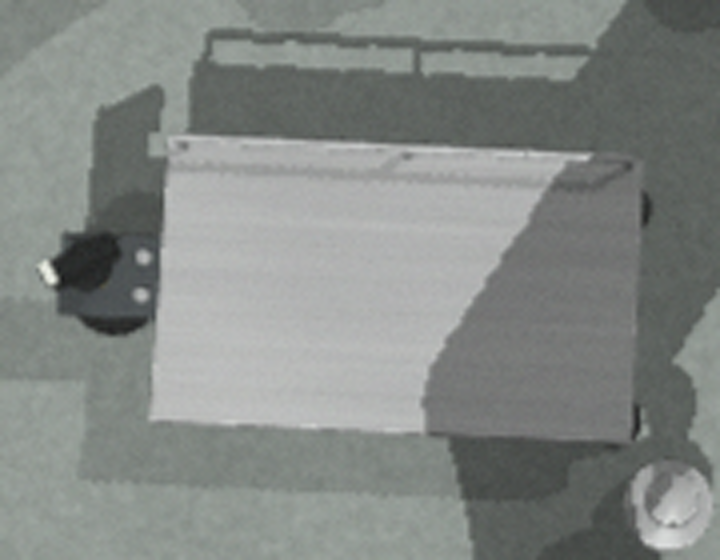

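View pics/shs.png

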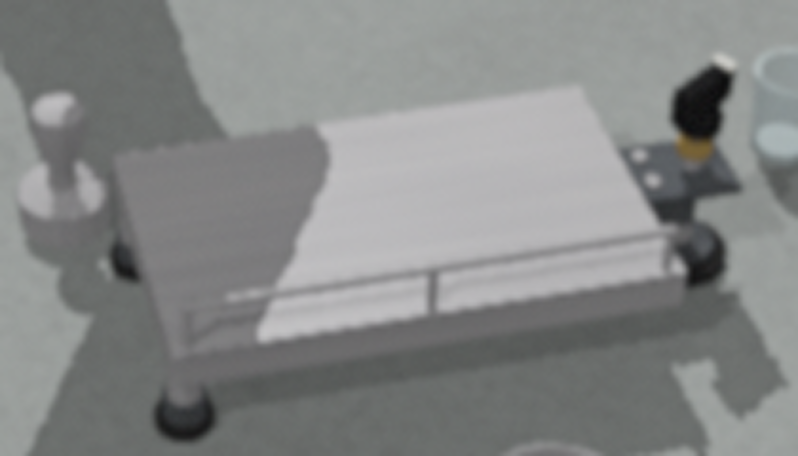

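View pics/lvs.png

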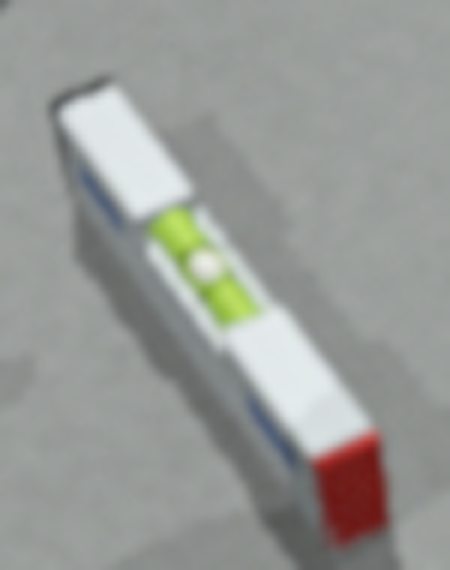

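```bash
cat >> h.py <<'E'
def pose():
    s=manip.sense(); M=R.from_quat(s['tool_rot']).as_matrix()
    return s,M,np.degrees(np.arctan2(M[1,0],M[0,0]))
def go(target,head,verbose=True):
    """shift in tool axes (current), turn about tool z deg"""
    s,M,h=pose(); d=M.T@(np.asarray(target)-s['tcp_pos']); t=(h-head+180)%360-180
    print('t',round(s['t'],2),'tcp',s['tcp_pos'].round(4),'head',round(h,2),'tilt',np.degrees(np.arccos(-M[2,2])).round(2),'F',s['force'].round(1),'gap',round(s['finger_gap'],3))
    print('shift',(d*1000).round(1),'turn',round(t,2), 'q6',s['q'][5].round(2))
E
python3 - <<'E'
from h import *
T=np.load
p={'K':np.array([[613.94845497,0,315.80011562],[0,613.94845497,230.76903718],[0,0,1]]),'world_from_camera':np.array([[-0.00937146,-0.99208913,0.12518517,0.27663999],[-0.99994598,0.00986059,0.00328821,0.00515573],[-0.0044966,-0.1251476,-0.99212795,1.59419651],[0,0,0,1]])}
a=w(p,(395+84/5,165+64/5),.045);b=w(p,(395+217/5,165+453/5),.045)
print(a,b,(a+b)/2,np.linalg.norm(a-b),np.degrees(np.arctan2(*(a-b)[[1,0]])))
c=[w(p,(180+u/4,150+v/4),.075) for u,v in((165,135),(642,160),(632,440),(150,420))]
print(np.round(c,4)); ce=np.mean(c,0); y=(c[0]+c[3]-c[1]-c[2]); print(ce,np.degrees(np.arctan2(y[1],y[0])))
y/=np.linalg.norm(y); print('knob',ce+.19*y)
print('knobpx',proj(p,np.r_[(ce+.19*y)[:2],.139])) 
mk=w(p,(180+48/4,150+270/4),.139);print('mark',mk)
go([.512,-.272,.15],19)
E
```

```text
[ 0.60683988 -0.23765717  0.045     ] [ 0.40576309 -0.29905783  0.045     ] [ 0.50630149 -0.2683575   0.045     ] 0.21024251790450005 16.980536166315478
[[ 0.5901  0.2473  0.075 ]
 [ 0.571  -0.0529  0.075 ]
 [ 0.3948 -0.0442  0.075 ]
 [ 0.4101  0.2549  0.075 ]]
[0.49150743 0.10129753 0.075     ] 86.71116781820601
knob [0.50240763 0.2909846  0.075     ]
knobpx [198.51365629 214.49281103]
mark [0.4952714  0.30650959 0.139     ]
t 2.65 tcp [ 0.1864 -0.5966  0.2563] head 17.35 tilt 0.0 F [-0.6  0.5  0. ] gap 0.997
shift [ 407.6 -212.7  106.3] turn -1.65 q6 -0.18
```

Emit:
{"fn": "play_rows", "kwargs": {"steps": [[[0.05, -0.0265, 0.009, 0, 0, 0], [0.05, -0.0265, 0.009, 0, 0, 0], [0.05, -0.0265, 0.009, 0, 0, 0], [0.05, -0.0265, 0.009, 0, 0, 0], [0.05, -0.0265, 0.009, 0, 0, 0], [0.05, -0.0265, 0.009, 0, 0, 0], [0.05, -0.0265, 0.009, 0, 0, 0], [0.05, -0.0265, 0.009, 0, 0, 0], [0, 0, 0, 0, 0, 0], [0, 0, 0, 0, 0, 0]]], "fingers": 0.7}}

```text
t: 3.9
tcp_pos: [0.505, -0.275, 0.1843]
tool_rot: [0.988, 0.151, -0.0, 0.0]
force: [-0.4, 0.0, -1.1]
finger_gap: 0.702
```

```bash
cat >> h.py <<'E'
def wf(p,uv,z):
    K=p['K'];T=p['world_from_camera']; v=np.array([(uv[0]-K[0,2])/K[0,0],(uv[1]-K[1,2])/K[1,1]]); th=np.linalg.norm(v)
    d=np.r_[v/th*np.sin(th),np.cos(th)]; d=T[:3,:3]@d; o=T[:3,3]; return o+d*(z-o[2])/d[2]
def pf(p,X):
    K=p['K'];T=p['world_from_camera']; c=T[:3,:3].T@(np.asarray(X)-T[:3,3]); r=np.hypot(c[0],c[1]); th=np.arctan2(r,c[2])
    return np.array([K[0,0]*th*c[0]/r+K[0,2],K[1,1]*th*c[1]/r+K[1,2]])
E
python3 - <<'E'
from h import *
p=manip.snapshot('wrist'); cv2.imwrite('pics/w1.png',p['img'][:,:,::-1])
for l,z in(('red_top',.045),('black_top',.045),('level_center',.0225)):
  for d in manip.pinpoint(l,p): print(l,round(d['score'],2),d['point'],wf(p,d['point'],z).round(4))
go([.510,-.270,.1],18)
np.savez('p1.npz',K=p['K'],world_from_camera=p['world_from_camera'])
E
```

```text
red_top 0.76 [316.0, 131.3] [ 0.5762 -0.2527  0.045 ]
red_top 0.64 [456.5, 262.1] [ 0.5182 -0.3841  0.045 ]
red_top 0.33 [84.0, 298.1] [ 0.3905 -0.0958  0.045 ]
black_top 0.83 [313.2, 314.9] [ 0.4445 -0.2916  0.045 ]
black_top 0.83 [545.8, 297.2] [ 0.5132 -0.4842  0.045 ]
level_center 0.7 [496.9, 272.6] [ 0.5155 -0.4377  0.0225]
level_center 0.62 [315.2, 219.7] [ 0.5119 -0.2722  0.0225]
t 4.1 tcp [ 0.5043 -0.2762  0.1846] head 17.22 tilt 0.03 F [-0.2  0.2 -0.4] gap 0.702
shift [ 7.3 -4.3 84.6] turn -0.78 q6 0.58
```

View pics/w1.png

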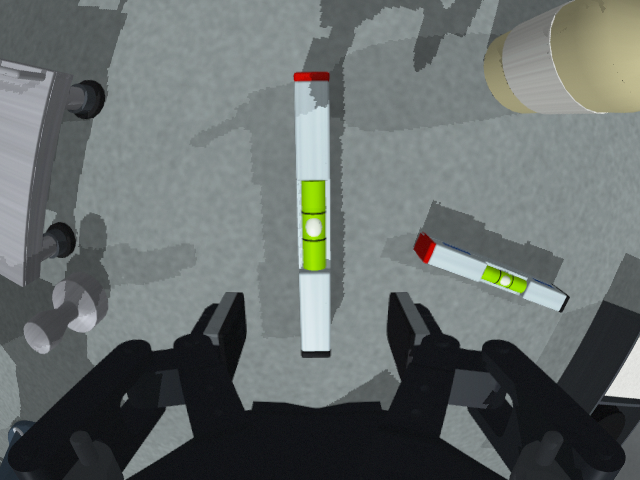

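Level candidates: large at scene (172,213), middle-sized at scene (206,303) / top (425,215), small at scene (124,319). I'm taking the middle-sized one. In the wrist picture it lies at (315,219), and its red and black tops are 137 mm apart, against 138 mm expected for the 220 mm bar. It is centred between the jaws.

Emit:
{"fn": "play_rows", "kwargs": {"steps": [[[0.0076, -0.002, 0.03, 0, 0, 0.7], [0, 0, 0.04, 0, 0, 0], [0, 0, 0.04, 0, 0, 0], [0, 0, 0.03, 0, 0, 0], [0, 0, 0.0115, 0, 0, 0], [0, 0, 0, 0, 0, 0]]]}}

```text
t: 4.85
tcp_pos: [0.5112, -0.2713, 0.0326]
tool_rot: [0.99, 0.144, -0.0, -0.0]
force: [-0.8, -0.1, 0.1]
finger_gap: 0.7
```

Emit:
{"fn": "play_rows", "kwargs": {"steps": [[[0, 0, 0, 0, 0, 0], [0, 0, 0, 0, 0, 0], [0, 0, 0, 0, 0, 0], [0, 0, 0, 0, 0, 0], [0, 0, 0, 0, 0, 0]]], "fingers": 0, "squeeze": 30}}

```text
t: 5.48
tcp_pos: [0.5124, -0.2713, 0.0343]
tool_rot: [0.989, 0.145, 0.001, 0.001]
force: [0.0, 0.8, 6.0]
finger_gap: 0.275
```

Run:
```python
from h import *
p=manip.snapshot('wrist'); cv2.imwrite('pics/w2.png',p['img'][:,:,::-1])
go([.4915,.1013,.18],86.7)
```

```text
t 5.53 tcp [ 0.5124 -0.2713  0.0343] head 16.66 tilt 0.15 F [-0.3 -0.3  6.1] gap 0.276
shift [  87.  -362.6 -146.4] turn -70.04 q6 0.6
```

View pics/w2.png

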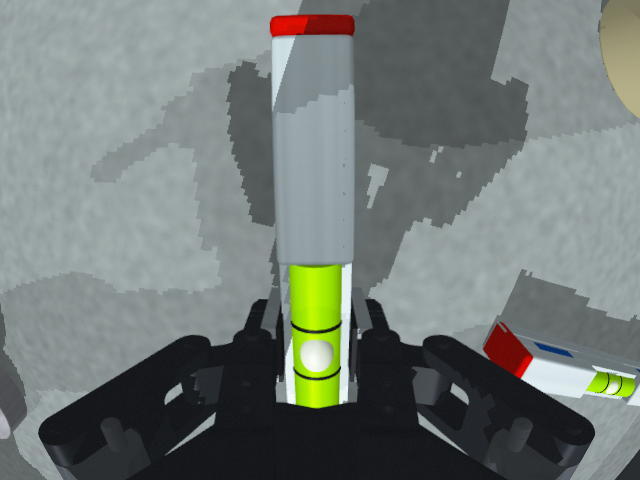

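Emit:
{"fn": "play_rows", "kwargs": {"steps": [[[0, 0, -0.02, 0, 0, 0], [0, 0, -0.0425, 0, 0, 0], [0, 0, -0.0425, 0, 0, 0], [0, 0, -0.0425, 0, 0, 0], [0.0145, -0.0605, 0, 0, 0, 0], [0.0145, -0.0605, 0, 0, 0, 0], [0.0145, -0.0605, 0, 0, 0, 0], [0.0145, -0.0605, 0, 0, 0, 0], [0.0145, -0.0605, 0, 0, 0, 0], [0.0145, -0.0605, 0, 0, 0, 0]]]}}

```text
t: 6.78
tcp_pos: [0.4902, 0.104, 0.1802]
tool_rot: [0.989, 0.145, -0.0, -0.0]
force: [1.5, -0.3, -3.1]
finger_gap: 0.275
```

Emit:
{"fn": "play_rows", "kwargs": {"steps": [[[0, 0, 0, 0, 0, -10], [0, 0, 0, 0, 0, -10], [0, 0, 0, 0, 0, -10], [0, 0, 0, 0, 0, -10], [0, 0, 0, 0, 0, -10], [0, 0, 0, 0, 0, -10], [0, 0, 0, 0, 0, -10], [0, 0, 0, 0, 0, 0], [0, 0, 0, 0, 0, 0]]]}}

```text
t: 7.9
tcp_pos: [0.4907, 0.102, 0.1802]
tool_rot: [0.728, 0.685, -0.0, -0.0]
force: [0.2, -0.2, -3.2]
finger_gap: 0.273
```

Run:
```python
from h import *
p=manip.snapshot('wrist'); cv2.imwrite('pics/w3.png',p['img'][:,:,::-1])
t=manip.snapshot('top'); crop(t,170,140,370,300,4,'t3.png')
print('knob',[(d['point'],d['score'],wf(p,d['point'],.126)) for d in manip.pinpoint('knob_grip',p)])
go([.4915,.1013,.11],86.7)
np.savez('p3.npz',K=p['K'],world_from_camera=p['world_from_camera'])
```

```text
knob []
t 8.05 tcp [0.4909 0.102  0.1803] head 86.58 tilt 0.01 F [-0.7  0.4 -2.4] gap 0.275
shift [-0.7  0.7 70.3] turn -0.12 q6 0.04
```

View pics/w3.png

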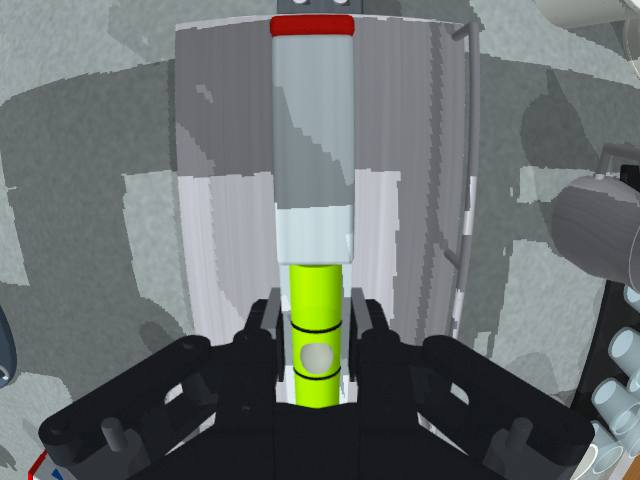

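View pics/t3.png

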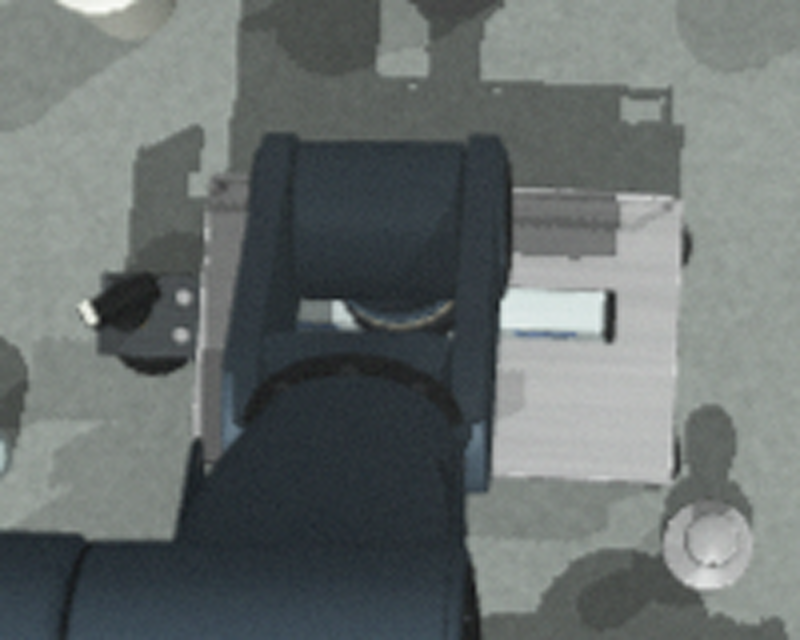

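Run:
```python
from h import *
p=dict(np.load('p3.npz'))
im=cv2.imread('pics/w3.png'); cv2.imwrite('pics/w3c.png',cv2.resize(im[0:200,160:500],None,fx=2.3,fy=2.3))
d=np.array([.4915,.1013,.073]); h=np.radians(86.7); y=np.array([np.cos(h),np.sin(h),0]); x=np.array([np.sin(h),-np.cos(h),0])
for a,b in((-.09,.15),(.09,.15),(-.09,.05),(.09,.05)): print(a,b,pf(p,d+a*x+b*y).round(0))
for b in(.13,0.0): print('rail',pf(p,d+.084*x+b*y+[0,0,.031]).round(0))
```

```text
-0.09 0.15 [172.  22.]
0.09 0.15 [459.  21.]
-0.09 0.05 [174. 176.]
0.09 0.05 [458. 174.]
rail [470.  38.]
rail [460. 266.]
```

View pics/w3c.png

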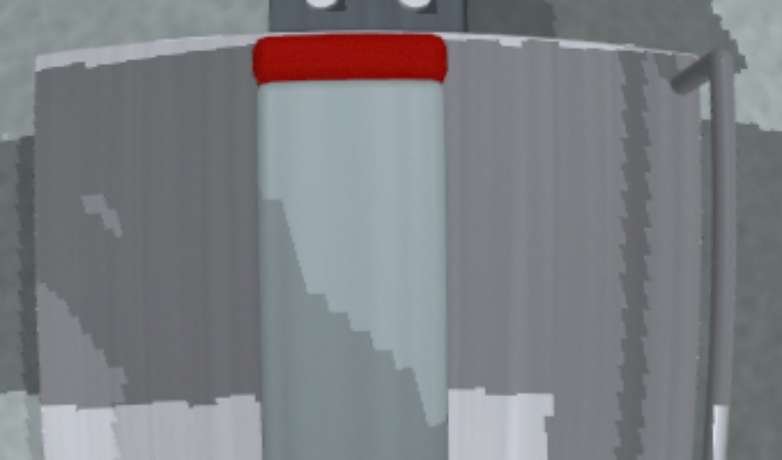

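Emit:
{"fn": "play_rows", "kwargs": {"steps": [[[0, 0.003, 0.02, 0, 0, 0], [0, 0, 0.025, 0, 0, 0], [0, 0, 0.015, 0, 0, 0], [0, 0, 0.003, 0, 0, 0], [0, 0, 0, 0, 0, 0]]]}}

```text
t: 8.68
tcp_pos: [0.4943, 0.1018, 0.1175]
tool_rot: [0.728, 0.686, 0.0, 0.0]
force: [0.2, -0.6, -3.4]
finger_gap: 0.277
```

Emit:
{"fn": "play_rows", "kwargs": {"steps": [[[0, 0, 0.002, 0, 0, 0], [0, 0, 0.001, 0, 0, 0], [0, 0, 0.001, 0, 0, 0], [0, 0, 0, 0, 0, 0]]]}}

```text
t: 9.18
tcp_pos: [0.494, 0.1018, 0.1134]
tool_rot: [0.727, 0.686, 0.0, 0.0]
force: [0.3, -0.4, -1.9]
finger_gap: 0.273
```

Emit:
{"fn": "play_rows", "kwargs": {"steps": [[[0, 0, 0.001, 0, 0, 0], [0, 0, 0, 0, 0, 0]]]}}

```text
t: 9.43
tcp_pos: [0.4939, 0.1018, 0.1122]
tool_rot: [0.727, 0.686, -0.0, -0.0]
force: [0.8, -0.5, -3.9]
finger_gap: 0.274
```

Emit:
{"fn": "play_rows", "kwargs": {"steps": [[[0, 0, 0.001, 0, 0, 0], [0, 0, 0, 0, 0, 0]]]}}

```text
t: 9.68
tcp_pos: [0.4939, 0.1018, 0.1112]
tool_rot: [0.727, 0.686, -0.0, -0.0]
force: [-0.5, 0.2, -2.8]
finger_gap: 0.279
```

Emit:
{"fn": "play_rows", "kwargs": {"steps": [[[0, 0, 0.001, 0, 0, 0], [0, 0, 0, 0, 0, 0]]]}}

```text
t: 9.93
tcp_pos: [0.4939, 0.1018, 0.1102]
tool_rot: [0.727, 0.686, -0.0, -0.0]
force: [0.1, 0.2, -2.9]
finger_gap: 0.272
```

Emit:
{"fn": "play_rows", "kwargs": {"steps": [[[0, 0, 0.001, 0, 0, 0], [0, 0, 0, 0, 0, 0]]]}}

```text
t: 10.18
tcp_pos: [0.4941, 0.1018, 0.1094]
tool_rot: [0.727, 0.686, 0.0, 0.0]
force: [-0.7, -1.1, -1.3]
finger_gap: 0.273
```

Emit:
{"fn": "play_rows", "kwargs": {"steps": [[[0, 0, 0.001, 0, 0, 0], [0, 0, 0, 0, 0, 0]]]}}

```text
t: 10.42
tcp_pos: [0.4941, 0.1022, 0.1087]
tool_rot: [0.728, 0.686, 0.0, 0.0]
force: [-0.8, 2.4, 3.2]
finger_gap: 0.273
```

Emit:
{"fn": "play_rows", "kwargs": {"steps": [[[0, 0, 0.0005, 0, 0, 0], [0, 0, 0, 0, 0, 0]]]}}

```text
t: 10.68
tcp_pos: [0.4942, 0.1023, 0.1083]
tool_rot: [0.728, 0.686, 0.001, 0.0]
force: [-1.5, 5.3, 6.0]
finger_gap: 0.277
```

Emit:
{"fn": "play_rows", "kwargs": {"steps": [[[0, 0, -0.0005, 0, 0, 0], [0, 0, 0, 0, 0, 0]]]}}

```text
t: 10.92
tcp_pos: [0.4942, 0.102, 0.1085]
tool_rot: [0.727, 0.686, 0.0, 0.0]
force: [-0.6, 3.7, 5.5]
finger_gap: 0.278
```

Emit:
{"fn": "play_rows", "kwargs": {"steps": [[[0, 0, 0, 0, 0, 0], [0, 0, 0, 0, 0, 0], [0, 0, 0, 0, 0, 0], [0, 0, -0.01, 0, 0, 0], [0, 0, -0.03, 0, 0, 0], [0, 0, -0.05, 0, 0, 0], [0, 0, -0.02, 0, 0, 0], [0, 0, 0, 0, 0, 0]]], "fingers": 0.55}}

```text
t: 11.92
tcp_pos: [0.4951, 0.1018, 0.2204]
tool_rot: [0.727, 0.686, 0.002, 0.002]
force: [0.7, 0.2, -0.7]
finger_gap: 0.549
```

Run:
```python
from h import *
p=manip.snapshot('wrist'); cv2.imwrite('pics/w4.png',p['img'][:,:,::-1])
print('knob',[(d['point'],round(d['score'],2),wf(p,d['point'],.126).round(4)) for d in manip.pinpoint('knob_grip',p)])
for l in('red_top','black_top'): print(l,[(d['point'],round(d['score'],2),wf(p,d['point'],.12).round(4)) for d in manip.pinpoint(l,p)])
go([.5054,.291,.22],86.7)
np.savez('p4.npz',K=p['K'],world_from_camera=p['world_from_camera'])
```

```text
knob [([532.2, 14.6], 0.23, array([0.6439, 0.2535, 0.126 ]))]
red_top [([312.3, 144.6], 0.58, array([0.498 , 0.1676, 0.12  ]))]
black_top [([313.9, 350.4], 0.59, array([0.4906, 0.0311, 0.12  ]))]
t 12.12 tcp [0.4931 0.1018 0.2172] head 86.65 tilt 0.15 F [ 0.  -1.  -0.2] gap 0.551
shift [189.6   1.2  -2.8] turn -0.05 q6 0.04
```

View pics/w4.png

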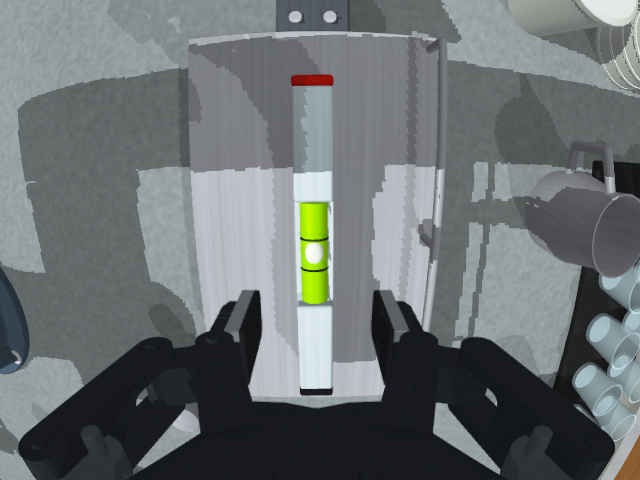

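Run:
```python
from h import *
im=cv2.imread('pics/w4.png'); cv2.imwrite('pics/w4c.png',cv2.resize(im[190:315,280:350],None,fx=4.8,fy=4.8,interpolation=cv2.INTER_CUBIC))
col=im[195:310,312:318].astype(int).mean(1)
print([(195+i,*c.round().astype(int)) for i,c in enumerate(col) if 30<i<85])
```

```text
[(226, np.int64(0), np.int64(236), np.int64(168)), (227, np.int64(0), np.int64(236), np.int64(168)), (228, np.int64(0), np.int64(236), np.int64(168)), (229, np.int64(0), np.int64(236), np.int64(168)), (230, np.int64(0), np.int64(236), np.int64(168)), (231, np.int64(0), np.int64(236), np.int64(167)), (232, np.int64(0), np.int64(234), np.int64(164)), (233, np.int64(0), np.int64(233), np.int64(162)), (234, np.int64(0), np.int64(232), np.int64(162)), (235, np.int64(0), np.int64(232), np.int64(162)), (236, np.int64(0), np.int64(232), np.int64(161)), (237, np.int64(0), np.int64(233), np.int64(162)), (238, np.int64(0), np.int64(232), np.int64(161)), (239, np.int64(0), np.int64(168), np.int64(114)), (240, np.int64(22), np.int64(77), np.int64(55)), (241, np.int64(3), np.int64(124), np.int64(88)), (242, np.int64(82), np.int64(220), np.int64(175)), (243, np.int64(194), np.int64(241), np.int64(224)), (244, np.int64(233), np.int64(242), np.int64(236)), (245, np.int64(236), np.int64(245), np.int64(238)), (246, np.int64(238), np.int64(246), np.int64(240)), (247, np.int64(239), np.int64(247), np.int
[... 939 characters left out ...]
), (266, np.int64(0), np.int64(234), np.int64(163)), (267, np.int64(0), np.int64(234), np.int64(163)), (268, np.int64(0), np.int64(234), np.int64(164)), (269, np.int64(0), np.int64(231), np.int64(159)), (270, np.int64(19), np.int64(79), np.int64(57)), (271, np.int64(32), np.int64(36), np.int64(33)), (272, np.int64(0), np.int64(223), np.int64(153)), (273, np.int64(0), np.int64(238), np.int64(170)), (274, np.int64(0), np.int64(238), np.int64(170)), (275, np.int64(0), np.int64(238), np.int64(170)), (276, np.int64(0), np.int64(238), np.int64(169)), (277, np.int64(0), np.int64(238), np.int64(170)), (278, np.int64(0), np.int64(238), np.int64(170)), (279, np.int64(0), np.int64(238), np.int64(170))]
```

View pics/w4c.png

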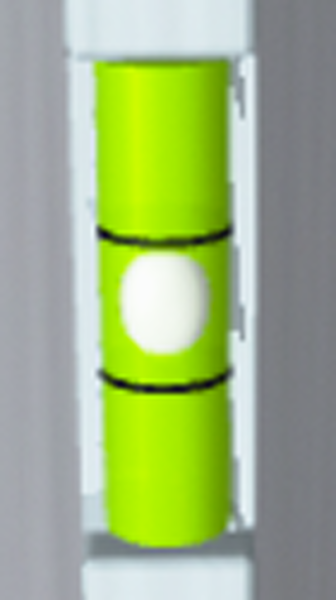

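Emit:
{"fn": "play_rows", "kwargs": {"steps": [[[0.055, 0, 0, 0, 0, 0], [0.055, 0, 0, 0, 0, 0], [0, 0, 0, 0, 0, 0], [0, 0, 0, 0, 0, 0]]]}}

```text
t: 12.62
tcp_pos: [0.4996, 0.2114, 0.2171]
tool_rot: [0.727, 0.686, -0.001, -0.001]
force: [0.3, 1.1, 0.0]
finger_gap: 0.548
```

Run:
```python
from h import *
p=manip.snapshot('wrist'); cv2.imwrite('pics/w5.png',p['img'][:,:,::-1])
print('knob',[(d['point'],round(d['score'],2),wf(p,d['point'],.126).round(4)) for d in manip.pinpoint('knob_grip',p)])
go([.5054,.291,.22],86.7)
print(pf(p,[.5054,.291,.126]),pf(p,[.5054,.291,.139]))
np.savez('p5.npz',K=p['K'],world_from_camera=p['world_from_camera'])
```

```text
knob [([318.0, 125.9], 0.78, array([0.5055, 0.2876, 0.126 ]))]
t 12.72 tcp [0.5    0.2105 0.2176] head 86.59 tilt 0.12 F [-0.4  0.2 -0.2] gap 0.551
shift [80.6  0.6 -2.5] turn -0.11 q6 0.25
[317.39924645 119.90441218] [317.41027168 118.8975409 ]
```

View pics/w5.png

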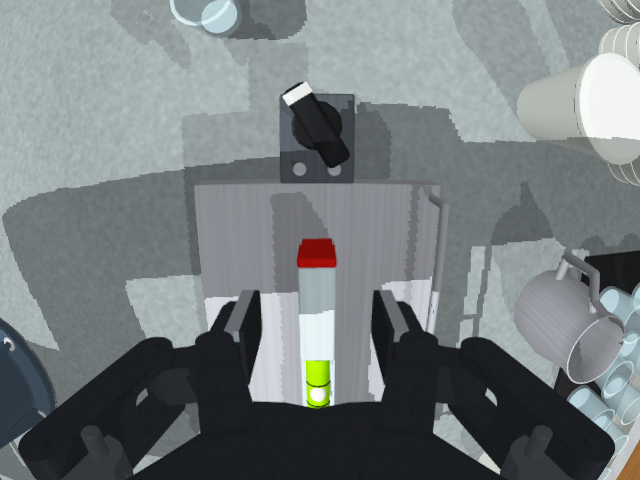

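Run:
```python
from h import *
p=dict(np.load('p5.npz'))
im=cv2.imread('pics/w5.png'); cv2.imwrite('pics/w5c.png',cv2.resize(im[70:200,260:380],None,fx=5,fy=5,interpolation=cv2.INTER_CUBIC))
```

```text
(no output)
```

View pics/w5c.png

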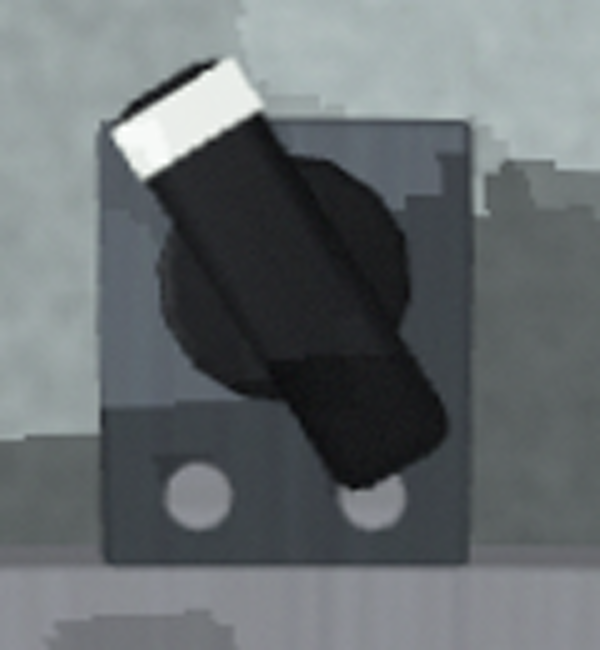

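Run:
```python
from h import *
p=dict(np.load('p5.npz'))
a=wf(p,(294.4,88.6),.139);b=wf(p,(339.2,161),.139)
l=[wf(p,(260+u/5,70+v/5),.139) for u,v in((150,178),(305,425),(262,110),(400,345))]
print(np.round(l,4),[np.degrees(np.arctan2(*(l[i]-l[i+1])[[1,0]])) for i in(0,2)])
print(a,b,np.linalg.norm(a-b),(a+b)/2,np.degrees(np.arctan2(*(a-b)[[1,0]])))
c=(a+b)/2; go([c[0],c[1],.132],np.degrees(np.arctan2(*(a-b)[[1,0]])))
```

```text
[[0.4917 0.2989 0.139 ]
 [0.5062 0.272  0.139 ]
 [0.5036 0.3053 0.139 ]
 [0.5165 0.2799 0.139 ]] [np.float64(118.22706989078635), np.float64(116.75412685018551)]
[0.49450141 0.30778107 0.139     ] [0.5155001  0.26830232 0.139     ] 0.04471595498378013 [0.50500075 0.28804169 0.139     ] 118.00844706177931
t 12.72 tcp [0.5    0.2105 0.2176] head 86.59 tilt 0.12 F [-0.4  0.2 -0.2] gap 0.551
shift [77.7  0.6 85.5] turn -31.42 q6 0.25
```

Emit:
{"fn": "play_rows", "kwargs": {"steps": [[[0.04, 0.0005, 0, 0, 0, 0], [0.0385, 0, 0, 0, 0, 0], [0, 0, 0, 0, 0, -10.3], [0, 0, 0, 0, 0, -10.3], [0, 0, 0, 0, 0, -10.3], [0, 0, 0.025, 0, 0, 0], [0, 0, 0.035, 0, 0, 0], [0, 0, 0.0155, 0, 0, 0], [0, 0, 0, 0, 0, 0]]]}}

```text
t: 13.85
tcp_pos: [0.5051, 0.2889, 0.1418]
tool_rot: [0.519, 0.855, -0.001, -0.001]
force: [1.0, -0.4, 1.4]
finger_gap: 0.55
```

Run:
```python
from h import *
p=manip.snapshot('wrist'); cv2.imwrite('pics/w6.png',p['img'][:,:,::-1])
go([.505,.289,.142],117.5)
```

```text
t 13.9 tcp [0.5059 0.2894 0.1429] head 117.49 tilt 0.02 F [ 0.6  0.1 -0.3] gap 0.55
shift [ 0.  -1.   0.9] turn -0.01 q6 -0.15
```

View pics/w6.png

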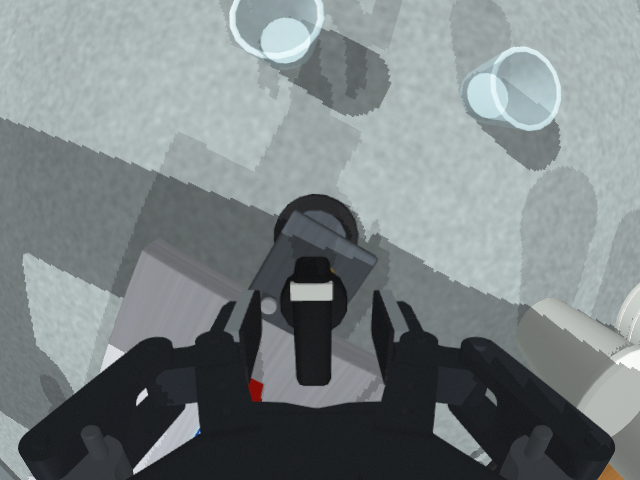

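Knob bar is aligned between the jaws, mark end at (312,290). Next: close and turn clockwise.

Emit:
{"fn": "play_rows", "kwargs": {"steps": [[[0, 0, 0, 0, 0, 0], [0, 0, 0, 0, 0, 0], [0, 0, 0, 0, 0, 0], [0, 0, 0, 0, 0, 0], [0, 0, 0, 0, 0, 0]]], "fingers": 0, "squeeze": 30}}

```text
t: 14.52
tcp_pos: [0.5044, 0.2896, 0.1426]
tool_rot: [0.518, 0.855, -0.001, -0.001]
force: [-4.5, -2.4, -1.2]
finger_gap: 0.155
```

Emit:
{"fn": "play_rows", "kwargs": {"steps": [[[0, 0, 0, 0, 0, 10], [0, 0, 0, 0, 0, 10], [0, 0, 0, 0, 0, 10], [0, 0, 0, 0, 0, 10], [0, 0, 0, 0, 0, 10], [0, 0, 0, 0, 0, 0]]]}}

```text
t: 15.28
tcp_pos: [0.5047, 0.2895, 0.1425]
tool_rot: [0.831, 0.557, -0.001, -0.0]
force: [-4.6, -2.7, -0.7]
finger_gap: 0.155
```

Emit:
{"fn": "play_rows", "kwargs": {"steps": [[[0, 0, 0, 0, 0, 10], [0, 0, 0, 0, 0, 10], [0, 0, 0, 0, 0, 10], [0, 0, 0, 0, 0, 10], [0, 0, 0, 0, 0, 10], [0, 0, 0, 0, 0, 10], [0, 0, 0, 0, 0, 0], [0, 0, 0, 0, 0, 0]]]}}

```text
t: 16.27
tcp_pos: [0.5048, 0.2891, 0.1424]
tool_rot: [0.998, 0.067, -0.001, 0.001]
force: [-2.7, -3.9, -0.6]
finger_gap: 0.158
```

Run:
```python
from h import *
p=manip.snapshot('wrist'); cv2.imwrite('pics/w7.png',p['img'][:,:,::-1])
go([.505,.289,.142],117.5)
```

```text
t 16.32 tcp [0.5048 0.2891 0.1424] head 7.73 tilt 0.17 F [-3.8 -3.  -0.2] gap 0.155
shift [0.2 0.1 0.4] turn -109.77 q6 1.77
```

View pics/w7.png

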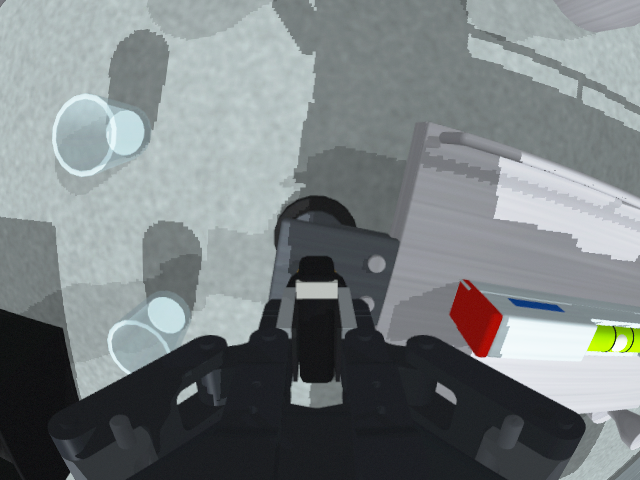

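Emit:
{"fn": "play_rows", "kwargs": {"steps": [[[0, 0, 0, 0, 0, 0], [0, 0, 0, 0, 0, 0], [0, 0, 0, 0, 0, 0], [0, 0, -0.02, 0, 0, 0], [0, 0, -0.055, 0, 0, 0], [0, 0, 0, 0, 0, 0]]], "fingers": 0.4}}

```text
t: 17.08
tcp_pos: [0.5088, 0.2913, 0.2225]
tool_rot: [0.998, 0.066, 0.006, -0.002]
force: [-0.0, 0.1, -0.9]
finger_gap: 0.401
```

Emit:
{"fn": "play_rows", "kwargs": {"steps": [[[-0.0112, 0.059, 0, 0, 0, 0], [-0.0112, 0.059, 0, 0, 0, 0], [0, 0, 0, 0, 0, 9.6], [0, 0, 0, 0, 0, 9.6], [0, 0, 0, 0, 0, 9.6], [0, 0, 0, 0, 0, 9.6], [0, 0, 0, 0, 0, 9.6], [0, 0, 0, 0, 0, 0], [0, 0, 0, 0, 0, 0]]], "fingers": 0}}

```text
t: 18.2
tcp_pos: [0.4987, 0.1701, 0.2175]
tool_rot: [0.939, -0.345, -0.0, 0.0]
force: [0.8, 0.5, 0.2]
finger_gap: 0.002
```

Run:
```python
from h import *
p=manip.snapshot('wrist'); cv2.imwrite('pics/w8.png',p['img'][:,:,::-1])
for l in('red_top','black_top'): print(l,[(d['point'],round(d['score'],2),wf(p,d['point'],.12).round(4)) for d in manip.pinpoint(l,p)])
go([.498,.169,.160],-40)
np.savez('p8.npz',K=p['K'],world_from_camera=p['world_from_camera'])
```

```text
red_top [([320.8, 253.5], 0.8, array([0.4981, 0.1678, 0.12  ]))]
black_top [([497.7, 123.1], 0.82, array([0.4912, 0.0306, 0.12  ])), ([211.4, 390.3], 0.26, array([0.4677, 0.3005, 0.12  ]))]
t 18.35 tcp [0.4988 0.1701 0.2177] head -40.38 tilt 0.0 F [ 0.5 -0.1  0.1] gap 0.001
shift [ 0.1  1.3 57.7] turn -0.38 q6 2.39
```

View pics/w8.png

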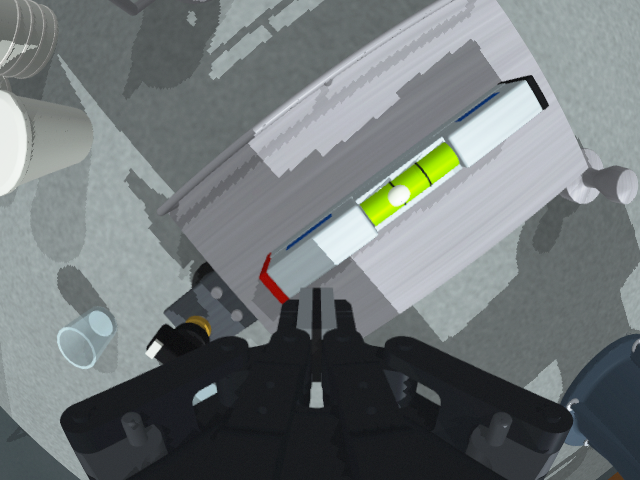

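Emit:
{"fn": "play_rows", "kwargs": {"steps": [[[0, 0.0012, 0.03, 0, 0, 0], [0, 0, 0.03, 0, 0, 0], [0, 0, 0.006, 0, 0, 0], [0, 0, 0, 0, 0, 0]]]}}

```text
t: 18.85
tcp_pos: [0.4982, 0.1692, 0.1519]
tool_rot: [0.938, -0.346, -0.0, 0.0]
force: [0.9, -0.3, 0.0]
finger_gap: 0.002
```

Emit:
{"fn": "play_rows", "kwargs": {"steps": [[[0, 0, 0.0015, 0, 0, 0], [0, 0, 0.0015, 0, 0, 0], [0, 0, 0, 0, 0, 0]]]}}

```text
t: 19.23
tcp_pos: [0.4982, 0.1692, 0.1493]
tool_rot: [0.938, -0.346, 0.0, -0.0]
force: [-0.6, -0.3, 0.6]
finger_gap: -0.003
```

Emit:
{"fn": "play_rows", "kwargs": {"steps": [[[0, 0, 0.001, 0, 0, 0], [0, 0, 0.001, 0, 0, 0], [0, 0, 0, 0, 0, 0]]]}}

```text
t: 19.6
tcp_pos: [0.498, 0.1691, 0.1467]
tool_rot: [0.938, -0.346, -0.0, 0.0]
force: [0.2, -0.2, -1.1]
finger_gap: 0.003
```

Emit:
{"fn": "play_rows", "kwargs": {"steps": [[[0, 0, 0.001, 0, 0, 0], [0, 0, 0.001, 0, 0, 0], [0, 0, 0, 0, 0, 0]]]}}

```text
t: 19.98
tcp_pos: [0.4982, 0.1693, 0.145]
tool_rot: [0.938, -0.346, 0.0, -0.0]
force: [-1.2, 1.2, 1.9]
finger_gap: -0.001
```

Emit:
{"fn": "play_rows", "kwargs": {"steps": [[[0, 0, 0.001, 0, 0, 0], [0, 0, 0, 0, 0, 0]]]}}

```text
t: 20.23
tcp_pos: [0.4982, 0.1694, 0.1448]
tool_rot: [0.938, -0.346, 0.0, -0.0]
force: [-0.9, 2.3, 8.8]
finger_gap: -0.002
```

Emit:
{"fn": "play_rows", "kwargs": {"steps": [[[0, 0, 0.001, 0, 0, 0], [0, 0, 0, 0, 0, 0]]]}}

```text
t: 20.48
tcp_pos: [0.4983, 0.1694, 0.1447]
tool_rot: [0.938, -0.346, 0.001, -0.0]
force: [-3.7, 2.0, 15.3]
finger_gap: -0.008
```

Emit:
{"fn": "play_rows", "kwargs": {"steps": [[[0, 0, -0.0005, 0, 0, 0], [0, 0, 0, 0, 0, 0], [0, 0, 0, 0, 0, 0], [0, 0, 0, 0, 0, 0], [0, 0, 0, 0, 0, 0], [0, 0, 0, 0, 0, 0], [0, 0, 0, 0, 0, 0], [0, 0, 0, 0, 0, 0], [0, 0, 0, 0, 0, 0]]]}}

```text
t: 21.6
tcp_pos: [0.4982, 0.1694, 0.1447]
tool_rot: [0.938, -0.346, 0.0, -0.0]
force: [-2.7, 0.9, 11.2]
finger_gap: 0.002
```

```bash
cat > bub.py <<'E'
from h import *
import sys
p=manip.snapshot('wrist'); n=sys.argv[1]; cv2.imwrite(f'pics/{n}.png',p['img'][:,:,::-1])
np.savez(n+'.npz',K=p['K'],world_from_camera=p['world_from_camera'])
im=p['img']; hsv=cv2.cvtColor(im,cv2.COLOR_RGB2HSV)
g=cv2.inRange(hsv,(30,180,80),(50,255,255)); 
k,lab,st,cen=cv2.connectedComponentsWithStats(cv2.morphologyEx(g,cv2.MORPH_CLOSE,np.ones((25,25))))
i=1+np.argmax(st[1:,4]); x,y,ww,hh,_=st[i]; print('vial box',x,y,ww,hh,manip.sense()['force'].round(1))
m=10;y0=max(0,y-m);x0=max(0,x-m)
c=im[y0:y+hh+m,x0:x+ww+m,::-1]; f=min(700/c.shape[1],580/c.shape[0]); f=int(f); print('crop',x0,y0,f)
cv2.imwrite(f'pics/{n}c.png',cv2.resize(c,None,fx=f,fy=f,interpolation=cv2.INTER_CUBIC))
E
python3 bub.py w9
```

```text
vial box 375 149 139 118 [-1.7  1.7 11.7]
crop 365 139 4
```

View pics/w9.png

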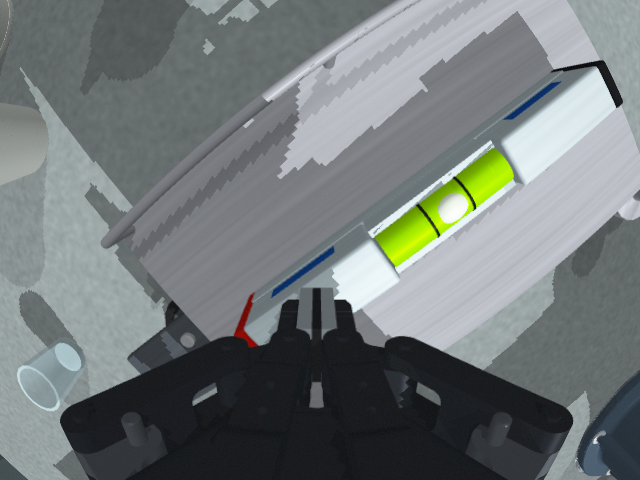

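View pics/w9c.png

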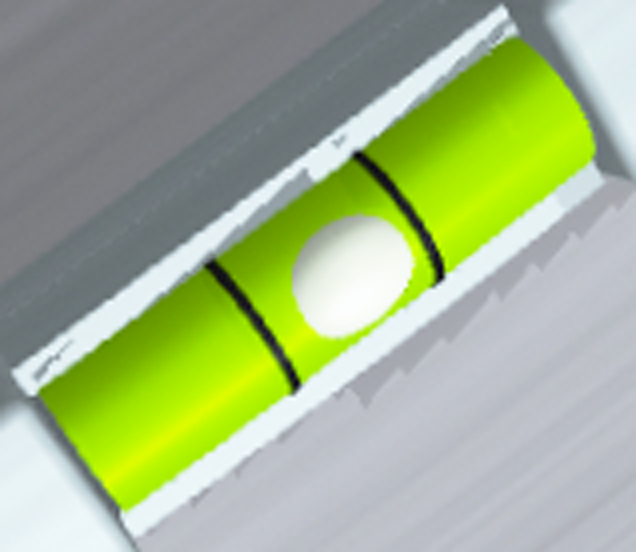

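Run:
```python
from h import *
p=dict(np.load('w9.npz')); im=cv2.imread('pics/w9.png')
# rectify to level frame at z=.116, axis heading 86.7 through (.494,.100)
h=np.arctan2(.1676-.0311,.498-.4906); y=np.array([np.cos(h),np.sin(h),0]); x=np.array([np.sin(h),-np.cos(h),0])
us=np.arange(-40,40.01,.1)/1e3; vs=np.arange(-14,14,.1)/1e3
mp=np.array([[pf(p,np.array([.494,.100,.116])+u*y+v*x) for u in us] for v in vs],np.float32)
r=cv2.remap(im,mp[...,0],mp[...,1],cv2.INTER_CUBIC); cv2.imwrite('pics/rect9.png',r)
hsv=cv2.cvtColor(r,cv2.COLOR_BGR2HSV)
for i in range(90,200,6):
    row=r[i].astype(int); dark=np.where(row.max(1)<90)[0]; wh=np.where((row.min(1)>170))[0]
    wh=wh[(wh>150)&(wh<650)]; dark=dark[(dark>150)&(dark<650)]
    f=lambda a:[ (round(us[s[0]]*1e3,1),round(us[s[-1]]*1e3,1)) for s in np.split(a,np.where(np.diff(a)>3)[0]+1) if len(s)]
    print(i,f(dark),f(wh))
```

```text
90 [(np.float64(-10.5), np.float64(-9.6)), (np.float64(9.2), np.float64(10.1))] []
96 [(np.float64(-10.8), np.float64(-9.9)), (np.float64(9.2), np.float64(10.0))] [(np.float64(-3.5), np.float64(0.6))]
102 [(np.float64(-11.0), np.float64(-10.0)), (np.float64(9.1), np.float64(9.9))] [(np.float64(-5.6), np.float64(2.8))]
108 [(np.float64(-11.1), np.float64(-10.2)), (np.float64(9.1), np.float64(9.8))] [(np.float64(-6.6), np.float64(3.6))]
114 [(np.float64(-11.2), np.float64(-10.2)), (np.float64(9.0), np.float64(9.8))] [(np.float64(-7.5), np.float64(4.1))]
120 [(np.float64(-11.2), np.float64(-10.4)), (np.float64(9.1), np.float64(9.7))] [(np.float64(-8.1), np.float64(4.6))]
126 [(np.float64(-11.1), np.float64(-10.3)), (np.float64(9.1), np.float64(9.7))] [(np.float64(-8.3), np.float64(4.7))]
132 [(np.float64(-11.3), np.float64(-10.4)), (np.float64(9.0), np.float64(9.7))] [(np.float64(-8.5), np.float64(4.9))]
138 [(np.float64(-11.2), np.float64(-10.4)), (np.float64(9.1), np.float64(9.7))] [(np.float64(-8.5), np.float64(4.9))]
144 [(np.float64(-11.1), np.float64(-10.5)), (np.float64(9.0), np.
[... 426 characters left out ...]
(-11.1), np.float64(-10.3)), (np.float64(9.0), np.float64(9.9))] [(np.float64(-8.2), np.float64(4.5))]
174 [(np.float64(-11.1), np.float64(-10.2)), (np.float64(9.0), np.float64(9.9))] [(np.float64(-8.0), np.float64(4.5))]
180 [(np.float64(-11.0), np.float64(-10.2)), (np.float64(9.1), np.float64(9.9))] [(np.float64(-7.5), np.float64(4.1))]
186 [(np.float64(-10.9), np.float64(-10.1)), (np.float64(9.2), np.float64(9.9))] [(np.float64(-7.1), np.float64(3.7))]
192 [(np.float64(-10.9), np.float64(-10.0)), (np.float64(9.1), np.float64(10.1))] [(np.float64(-6.3), np.float64(1.8))]
198 [(np.float64(-10.9), np.float64(-10.0)), (np.float64(9.1), np.float64(10.2))] [(np.float64(-2.2), np.float64(-2.2))]
```

View pics/rect9.png

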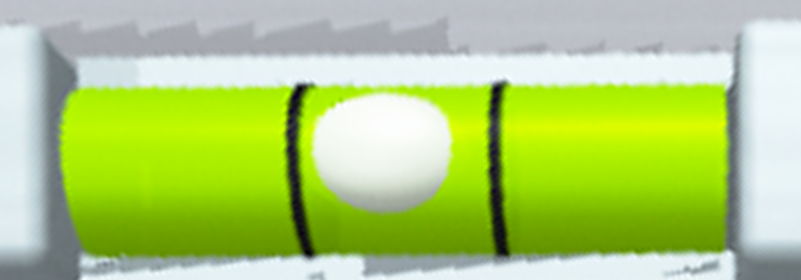

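Emit:
{"fn": "play_rows", "kwargs": {"steps": [[[0, 0, 0, 0, 0, 0], [0, 0, 0, 0, 0, 0], [0, 0, 0, 0, 0, 0], [0, 0, 0, 0, 0, 0], [0, 0, 0, 0, 0, 0], [0, 0, 0, 0, 0, 0], [0, 0, 0, 0, 0, 0], [0, 0, 0, 0, 0, 0], [0, 0, 0, 0, 0, 0]]]}}

```text
t: 22.78
tcp_pos: [0.4982, 0.1694, 0.1447]
tool_rot: [0.938, -0.346, 0.0, -0.0]
force: [-2.0, 1.5, 10.7]
finger_gap: 0.0
```

```bash
python3 bub.py w10
python3 - <<'E'
from h import *
a=cv2.imread('pics/w9.png').astype(int);b=cv2.imread('pics/w10.png').astype(int)
print('diff vial',abs(a-b)[149:267,375:514].mean())
s=manip.snapshot('scene'); cv2.imwrite('pics/s10.png',s['img'][:,:,::-1])
E
```

```text
vial box 375 149 139 118 [-2.6  1.1 11.3]
crop 365 139 4
diff vial 0.6193350404422225
```

View pics/w10c.png

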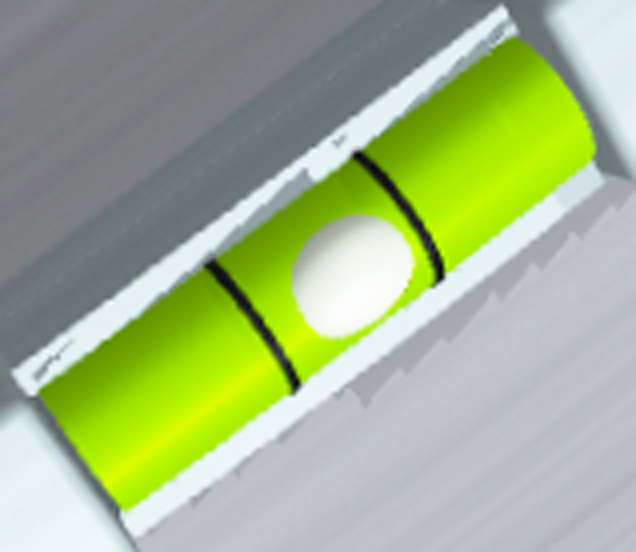

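View pics/s10.png

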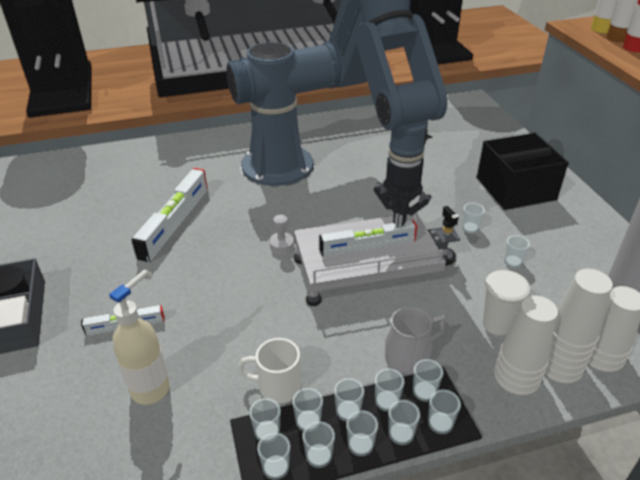

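The bubble sits steady between the lines under about 11 N. The scene picture shows the level on the shelf and everything else where it stood.

```bash
python3 -c "
from station import manip
print(manip.sense()['force']); print(manip.sign_off())"
```

```text
[-2.69635436  0.55327518 11.6865817 ]
the job is handed in; nothing more can be done
None
```

The job is done and handed in at about 23 s of the 72 s allowed. The arm is still pressing the level down, with the bubble between the lines.

**What I did:** I set the middle-sized level (red end towards the screw foot) on the middle of the shelf and let go of it. I then turned the knob 110° clockwise in one grasp, and pressed the red top with closed fingertips.

**Last checks:**
- **Press:** about 11 to 12 N down, which should squash the pad flat at that end. It touched 15 N briefly before I backed off.
- **Bubble:** settled about 1.2 mm towards the black end, inside the ±3 mm allowed. It had not moved when I looked again 1 s later. My estimate before turning predicted about 0.3 mm the same way, so the two agree to within 1 mm. I left that small offset uncorrected.
- **Counter:** the last scene picture shows everything else standing where it was.

No check failed.

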